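# Close the sample case and tuck its flap

### The job

Close the plywood sample case that has two pots in it, pushing with the fingertips or the outside of the fingers: fold the sprung flap down flat over the pots, then, holding it down, push it along (its wooden rib gives something to push on) so that its edge slides right home beneath the steel lip at the other end, and let go, so that the lip alone keeps it shut. Do not take the flap between the fingers and do not press hard. Leave the two pots standing in the case, and neither lift nor shift the other things on the board.

Things in the scene. Friction and masses are not known exactly. Their poses are not given: they have to be found in the camera images.
- case: open plywood case, fixed to the board, 150 mm along its x, 190 mm along its y, rim 75 mm above the board, 6 mm walls, two compartments one behind the other along y with a pot in each. Origin: centre of its underside. Its yaw varies by up to about 0.5 rad. The flap is hinged at its +y end (a steel rod in slotted brackets), the steel lip is at its -y end.
- flap (a joint): hinge of the flap, rad: 0 = lying flat on the case's rim, about 1.57 = standing straight up, about 1.9 = at rest, leaning back away from the lip. A spring (about 0.085 N m/rad) returns it to about 1.9, so unless held down or tucked it springs open: holding it flat needs about 1 N at the rib. The hinge stops at 0 and 2.15.
- flap_slide (a joint): slide of the flap together with its hinge rod in the slots, m: 0 = drawn back (it starts at 0 to 0.003), 0.023 = pushed home towards the case's -y end (stop). It slides along the case's y, takes about 4 N to move, more with the edge rubbing under the lip, and stays where it is left. Pushed forward while the flap is still up, the edge would come down on the lip.
- flap_hinge (a point): middle of the flap's hinge axis, 77 mm above the board; axes turn with the flap: x along the hinge (as the case's x), -y along the flap to its free edge, +z out of its outer face (the upper face when shut). The flap is a wooden panel 130 mm wide (x), 4 mm thick (z from -2 to +2 mm), reaching 162 mm from the hinge axis.
- rib_foot (a point): foot of the wooden rib on the flap's outer face: middle of its hinge-side face, at the panel's surface, 125 mm from the hinge axis (axes as flap_hinge). The rib is 70 mm long (along x), 8 mm wide, 10 mm high, and lies from 125 to 133 mm from the hinge axis; the panel on its hinge side is plain, so a fingertip can press the panel there and push against the rib.
- flap_edge (a point): middle of the flap's free edge, at mid thickness, 162 mm from the hinge axis (axes as flap_hinge)
- lip_mouth (a point): inner edge of the flat part of the solid steel lip, mid-width, on its underside, 85 mm above the board (4 mm flap: 6 mm of play); axes as the case. The flat part (120 mm wide) runs 10 mm to -y; a flared mouth rises to +y, its tip 7 mm further in, 92 mm high. The flap's edge, flat and drawn back, is about 8 mm short of that tip; pushed home, it is 8 mm past this point.
- pot_front: small round cream sample pot standing in the compartment by the lip, 58 mm across, 46 mm tall; origin at the centre of its underside; must not be lifted out
- pot_back: small round brown sample pot standing in the compartment by the hinge, 58 mm across, 46 mm tall; origin at the centre of its underside; must not be lifted out
- slip_jar: screw-top jar, 61 mm across, 78 mm tall, beside the case on its +x side; a bystander; origin at the centre of its underside
- label_roll: white roll of labels standing on its end, 64 mm across, 40 mm tall, beside the case on its +x side; a bystander; origin at the centre of its underside
- test_tile: flat glaze test tile, 95 x 48 x 9 mm, lying beside the case on its -x side; a bystander; origin at the centre of its underside
- sand_block: sanding block, 42 x 70 x 26 mm, lying on the board; a bystander; origin at the centre of its underside
- clear_tape: roll of brown packing tape lying flat, 92 mm across, 48 mm tall; a bystander; origin at the centre of its underside
Not all that is in view belongs to the job. What is shaped like the pot_front but green is not meant. What is shaped like the pot_back but orange is not meant.

How it is judged:
By the outcome, as a careful person would: the job done as asked, in the order asked, and still so for the second after the job is handed in, with the robot touching nothing.
It also fails if it takes over 51 s, if anything falls off the work surface, if the arm or the gripper's body presses on something with over 40 N, if the wrist force passes 120 N, or if a joint passes its speed limit or range.

### The arm

A 7-joint arm with a two-finger parallel gripper is mounted at the origin on a cart in front of the work surface, level with it; the furniture and walls round the work are solid. World frame = base frame: x ahead of the robot, y to its left, z up, the work surface at z = 0. Lengths are in m, angles in rad, forces in N, time in s.
With the tool pointing down it reaches from about 0.425 to 0.925 m from the base axis. Payload 6.8 kg.
Tool frame: the origin (TCP) lies midway between the tips of the shut fingers; the grasp point (between the pads) lies 19 mm behind it; z points along the fingers, x is the direction in which the jaws open and shut, and the axes are right-handed (so a half turn about z gives the same grasp; the last joint's range is limited). The gripper opens to 85 mm and grips with 20 to 120 N. Pads are 22 mm wide; open, the fingers measure 114 mm over their backs; the gripper's body (76 mm by 85 mm) begins 54 mm behind the grasp point. The pads swing forward as they close: fully open they stand 13 mm farther back than shut.
Start: joints at [1.15, 0.477, 0.022, 1.555, -0.011, 1.109, -0.083], TCP at [0.208, -0.642, 0.231] pointing down, gripper open.
Joint ranges: [-2.96, 2.96], [-0.34, 2.1], [-1.41, 1.46], [0.24, 2.44], [-1.37, 4.51], [0.17, 1.92], [-2.96, 2.96]. Speed limits (rad/s): [2.39, 2.39, 3.14, 3.14, 3.14, 3.14, 3.14].

### API

Orientations are given as a unit quaternion [w, x, y, z].
In Python, from station import bot gives the robot as it stands.
- The arm moves only by the tool step_arm, never from a script. Its argument "increments" is a list of rows, each a list of 7 numbers: the shift along the tool's x, y, z in cm, then the turn, a rotation vector about the tool's x, y, z in degrees, then the closure, from 0 (fully open) to 1 (shut). A call has 1 to 20 rows; each row shifts and turns the commanded pose from where the row before left it, along the tool's axes as they then stand; what a row does not reach is not made up. A row lasts 1/10 s, in which the tool goes at most 50 mm and 8.59 degrees, less where a joint would pass 70% of its speed; a pose out of reach is approached as far as the arm can. A call is refused whole if a number of a shift passes 5 or a number of a turn 8.59, either way. A call with a gripper value outside its range is refused whole. The fingers move at their own pace and stop on an object; "squeeze" is the grip in N (left out, the last holds). Time passes only in rows, so rows that do not move let the fingers close. It gives the time, the measured TCP pose, the force and the opening at its end, in the units of the state.
- bot.get_obs(): the state, without advancing time (a new reading comes with each control period).
- bot.read_camera(name): name is "side" or "top"; returns a dict with "pixels" (480x640x3 uint8, red, green, blue), "vertical_fov" (degrees; the focal length in pixels is half the picture's height over the tangent of half this angle, whatever the lens; pixels are square), "cx", "cy" (the principal point, pixels), "k1" (the pictures are not rectified: a ray, as slopes to the right and down, at radius r is drawn at 1 + k1 r^2 times it, then the intrinsics apply), "camera_from_world" (4x4, takes a point from world to camera coordinates). Camera axes: x right, y down, z forward; pixel columns grow to the right and rows downward; lengths in m; the calibration is good to about 2 mm. A picture is of the moment at which its call begins. There is no depth.
- bot.hand_in(): hands the job in, once; it reports no verdict.
Trained networks look in a picture, given as the dict that the camera call returned (one of the last four; its "shot" number tells which), for a name from the list of things; names that differ only in an ending like _2 or _b are one class to them, and where a whole thing is asked for, a point or a joint stands for the part that bears it (a point fixed in the world has none). Each returns a list of dicts, best first, with "score" (0 to 1); they miss things now and then, are a little off and sometimes report something else, mostly with a low value. They report only what shows in the picture. A call takes as long as a camera call. They do not tell look-alikes from the thing itself.
- bot.find_in(picture, query): "point" ([column, row] in pixels, amid what is visible of it).
- bot.cut_out(picture, query): "pixels" (480x640 bool, what is visible of it) and "point" ([column, row] in pixels, amid what is visible of it).
- bot.pinpoint(picture, query): "point" ([column, row] in pixels: a listed point, or the origin of a listed thing).
The state is a dict: "t": time; "q": joint angles; "joint_vel": joint speeds; "joint_torque": joint torques, N m; "eef_pos": TCP position; "tool_rot": TCP orientation; "contact_force": force on the tool from outside, world axes, zero at the start; "torque": the same for the moment, N m; "gripper_width": opening from 0.0 (shut) to 1.0 (fully open).
Only numpy, scipy, OpenCV 4.12 (cv2) and the standard library are available. Lean on these libraries where they do the work, as an engineer would, in place of code of your own. Each camera call takes 0.05 s, during which the arm holds its last target.

## Working session

There is one attempt and no reset: what is moved stays moved. The work goes in short steps, Python scripts to look and compute and a tool call to move; the robot and the scene stay as the last step left them, time stands still between calls to the robot, and variables do not carry over. Pictures are saved under pics/ and viewed, and the job is handed in when it is done.

Besides the shell and the picture viewer there is one more tool, called after "Request:" as name(argument=value, ...), one argument or row to a line, values as JSON. step_arm: Moves the arm, as the interface text tells. Its arguments: {"type":"object","properties":{"increments":{"type":"array"},"squeeze":{"type":"number"}},"required":["increments"]}

```bash
mkdir -p pics; ls
python3 - <<'E'
from station import bot
import cv2,numpy as np,pickle
o=bot.get_obs();print({k:np.round(v,3).tolist() for k,v in o.items()})
P={}
for n in("side","top"):
    p=bot.read_camera(n);P[n]=p
    cv2.imwrite(f"pics/{n}0.png",p["pixels"][:,:,::-1])
    print(n,p["vertical_fov"],p["cx"],p["cy"],p["k1"],p["camera_from_world"].tolist() if hasattr(p["camera_from_world"],'tolist') else p["camera_from_world"])
    for q in["flap_hinge","rib_foot","flap_edge","lip_mouth","case","pot_front","pot_back","slip_jar","label_roll","test_tile","sand_block","clear_tape"]:
        print(n,q,[(np.round(r["point"],1).tolist(),round(r["score"],2)) for r in bot.pinpoint(p,q)][:3])
pickle.dump(P,open("p0.pkl","wb"))
E
```

```text
pics
{'t': 0.0, 'q': [1.15, 0.478, 0.022, 1.556, -0.011, 1.109, -0.083], 'joint_vel': [0.0, 0.001, -0.001, 0.001, 0.0, -0.001, 0.0], 'joint_torque': [-0.0, -59.646, 1.608, -28.12, 0.012, 0.009, -0.0], 'eef_pos': [0.208, -0.642, 0.23], 'tool_rot': [-0.0, 0.809, -0.588, -0.001], 'contact_force': [0.223, 0.037, 1.164], 'torque': [-0.017, -0.022, -0.017], 'gripper_width': 0.998}
side 48.64041722251064 312.32068861061134 245.80688037059355 -0.07497869051750002 [[0.3149810299546397, 0.9489959743958213, 0.013913710836424467, -0.4215638473713616], [0.6646994992196096, -0.21010856747422807, -0.716958133792433, -0.2578817720083119], [-0.677466992927268, 0.23507664804155468, -0.6969773619276541, 1.3701293431291814], [0.0, 0.0, 0.0, 1.0]]
side flap_hinge [([276.5, 248.1], 0.56)]
side rib_foot [([283.6, 194.6], 0.88), ([255.0, 288.0], 0.67)]
side flap_edge [([288.5, 173.8], 0.76)]
side lip_mouth [([183.8, 273.8], 0.84)]
side case [([232.3, 288.0], 0.77)]
side pot_front [([315.7, 254.0], 0.86), ([207.8, 287.9], 0.66), ([294.0, 327.6], 0.25)]
side pot_back [([255.5, 288.2], 0.73), ([361.8, 282.0], 
[... 433 characters left out ...]
1849169915, 0.5479004163037777], [0.10654244533311899, -0.014009721741908203, -0.9942094522982337, 0.8921743700264697], [0.0, 0.0, 0.0, 1.0]]
top flap_hinge [([377.4, 246.8], 0.67)]
top rib_foot [([370.1, 244.1], 0.61)]
top flap_edge [([372.0, 239.8], 0.75)]
top lip_mouth [([484.5, 238.2], 0.66)]
top case [([420.4, 249.5], 0.58)]
top pot_front [([452.0, 256.7], 0.94), ([315.2, 266.4], 0.6)]
top pot_back [([288.8, 214.3], 0.77), ([400.4, 243.4], 0.74), ([369.5, 184.3], 0.31)]
top slip_jar [([430.4, 181.6], 0.62)]
top label_roll [([367.8, 185.6], 0.81)]
top test_tile [([416.2, 316.4], 0.91)]
top sand_block [([216.9, 275.0], 0.81)]
top clear_tape [([208.1, 215.8], 0.69), ([455.9, 252.8], 0.29)]
```

View pics/side0.png

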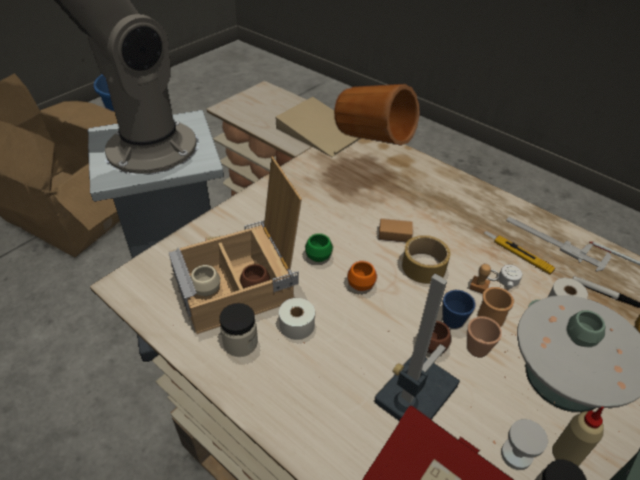

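View pics/top0.png

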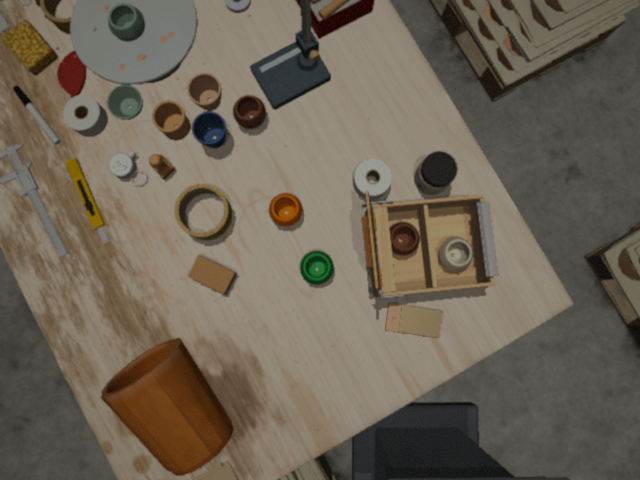

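Only one case is in view, around top (430,245) and side (230,285). It holds a cream pot at top (455,253) and a brown pot at top (403,238). The green bowl at top (317,267) and the orange one at (286,209) are look-alikes standing outside it. The steel lip is on the right in the top view (487,240), and the flap stands at the left (375,245).

```bash
cat > h.py <<'E'
import numpy as np,cv2
from scipy.optimize import least_squares
def intr(p):
    f=240/np.tan(np.radians(p["vertical_fov"]/2)); return f
def proj(p,X):
    X=np.atleast_2d(X);M=np.array(p["camera_from_world"]);c=X@M[:3,:3].T+M[:3,3]
    s=c[:,:2]/c[:,2:];r2=(s**2).sum(1,keepdims=True);s=s*(1+p["k1"]*r2)
    return s*intr(p)+[p["cx"],p["cy"]]
def tri(obs):
    r=least_squares(lambda X:np.concatenate([(proj(p,X)[0]-u) for p,u in obs]),[0.6,-0.2,0.05])
    return r.x,np.abs(r.fun).max()
def onplane(p,u,z):
    r=least_squares(lambda X:proj(p,[X[0],X[1],z])[0]-u,[0.6,-0.2]);return r.x
E
python3 - <<'E'
import pickle;from h import *
P=pickle.load(open("p0.pkl","rb"));s,t=P["side"],P["top"]
for n,a,b in[("hinge",(276.5,248.1),(377.4,246.8)),("rib",(283.6,194.6),(370.1,244.1)),("edge",(288.5,173.8),(372,239.8)),("lip",(183.8,273.8),(484.5,238.2)),("case",(232.3,288),(420.4,249.5)),("potf",(207.8,287.9),(452,256.7)),("potb",(255.5,288.2),(400.4,243.4)),("jar",(239,341.7),(430.4,181.6)),("roll",(292.7,326.2),(367.8,185.6)),("tape",(421.6,266.4),(208.1,215.8)),("sand",(394.9,232.6),(216.9,275))]:
    x,e=tri([(s,a),(t,b)]);print(n,x.round(4),round(e,1))
for n,p in P.items():
    q=p["pixels"]; c=q[150:350,150:350] if n=="side" else q[140:340,340:540]
    cv2.imwrite(f"pics/{n}0c.png",cv2.resize(c[:,:,::-1],None,fx=3,fy=3,interpolation=cv2.INTER_CUBIC))
E
```

```text
hinge [0.5424 0.1907 0.0815] 1.0
rib [0.533  0.2121 0.1964] 0.1
edge [0.5343 0.2165 0.2412] 2.6
lip [0.5576 0.0171 0.083 ] 0.2
case [0.5461 0.1032 0.0024] 1.5
potf [0.5346 0.0532 0.0081] 1.1
potb [0.5576 0.1417 0.0017] 0.9
jar [ 0.6688  0.0853 -0.0019] 0.1
roll [ 0.6605  0.1921 -0.01  ] 2.6
tape [0.6026 0.4773 0.0008] 0.2
sand [0.4997 0.4599 0.0076] 2.0
```

View pics/side0c.png

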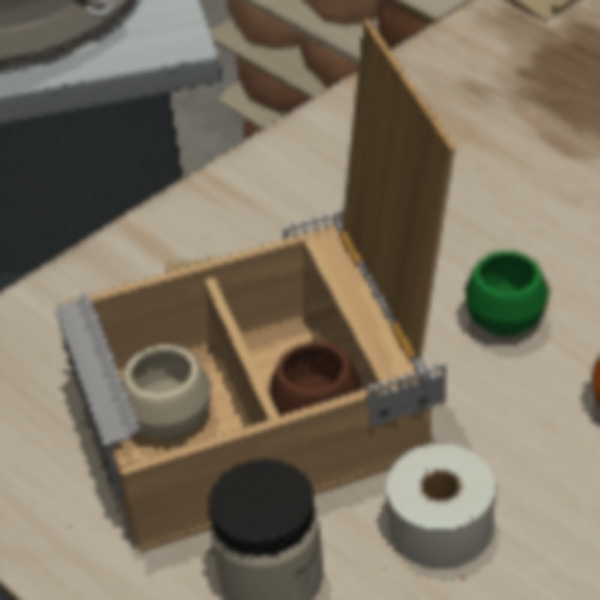

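View pics/top0c.png

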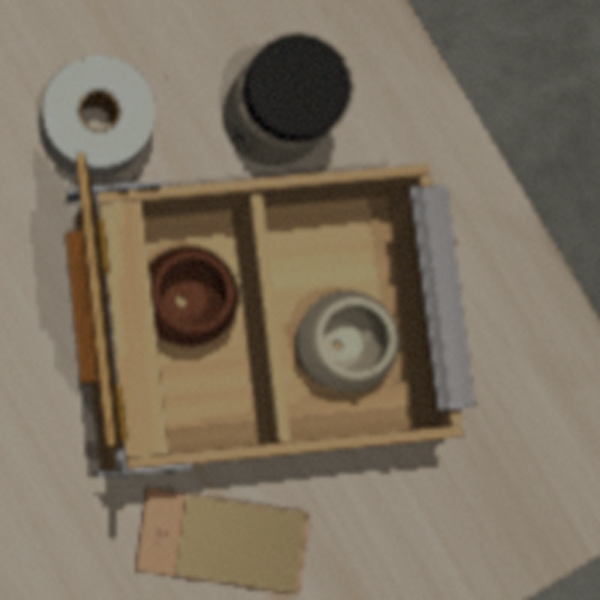

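Run:
```python
import pickle;from h import *
P=pickle.load(open("p0.pkl","rb"));s,t=P["side"],P["top"]
for u in[(483,197),(494,283),(383,294)]: print(onplane(t,u,.075).round(4))
# side crop corners (rim): lip/-x? 
for u in[(150+128/3,150+470/3),(150+65/3,150+300/3)]: print('s',onplane(s,u,.075).round(4))
from station import bot
# refit pose case: x,y,yaw with points
obs=[(s,(183.8,273.8),'lip'),(t,(484.5,238.2),'lip'),(s,(276.5,248.1),'h'),(t,(377.4,246.8),'h')]
cor=[(t,(483,197),(.075,-.095,.075)),(t,(494,283),(-.075,-.095,.075)),(s,(192.7,306.7),(.075,-.095,.075))]
def f(v):
    c,si=np.cos(v[2]),np.sin(v[2]);R=np.array([[c,-si,0],[si,c,0],[0,0,1]])
    o=np.array([v[0],v[1],0]);out=[]
    for p,u,k in obs:
        L=np.array([0,v[3],.085]) if k=='lip' else np.array([0,v[3]+.1765,.077])
        out+=list(proj(p,o+R@L)[0]-u)
    for p,u,L in cor: out+=list(proj(p,o+R@np.array(L))[0]-u)
    return np.array(out)
r=least_squares(f,[.55,.1,.09,-.085],loss='soft_l1');print(r.x.round(4),r.fun.round(1))
v=r.x
c,si=np.cos(v[2]),np.sin(v[2]);R=np.array([[c,-si,0],[si,c,0],[0,0,1]])
for n,L in[("lip",(0,v[3],.085)),("hinge",(0,v[3]+.1765,.077))]: print(n,(R@np.array(L)+[v[0],v[1],0]).round(4))
# panel edge corners
im=t["pixels"].copy()
for ang in(1.8,1.9,2.0):
  for x in(-.065,.065):
    L=np.array([x,v[3]+.1765-.162*np.cos(ang),.077+.162*np.sin(ang)]);X=R@L+[v[0],v[1],0]
    print(ang,x,X.round(3),proj(s,X).round(1),proj(t,X).round(1))
```

```text
[0.6264 0.0152]
[0.4861 0.0005]
[0.4672 0.1799]
s [0.6304 0.0202]
s [0.4822 0.0047]
[ 0.5492  0.1035  0.099  -0.087 ] [-0.5 -0.7  0.4 -0.3 -0.2  0.7 -2.2  1.3 -0.8 -4.1 -0.6  1.3 -2.   1.7]
lip [0.5578 0.0168 0.085 ]
hinge [0.5404 0.1925 0.077 ]
1.8 -0.065 [0.472 0.223 0.235] [[279.4 156. ]] [[364.9 287.3]]
1.8 0.065 [0.601 0.236 0.235] [[309.  198.6]] [[355.3 189.4]]
1.9 -0.065 [0.47  0.238 0.23 ] [[287.6 156.1]] [[352.7 288.5]]
1.9 0.065 [0.6   0.251 0.23 ] [[317.7 198.4]] [[343.4 191.1]]
2.0 -0.065 [0.469 0.253 0.224] [[295.4 157. ]] [[341.1 289.7]]
2.0 0.065 [0.598 0.266 0.224] [[326. 199.]] [[332. 193.]]
```

```bash
cat >> h.py <<'E'
from scipy.spatial.transform import Rotation as Ro
def quat(q): return Ro.from_quat([q[1],q[2],q[3],q[0]])
def down(yaw): # tool x at yaw, z down
    c,s=np.cos(yaw),np.sin(yaw); return Ro.from_matrix(np.array([[c,s,0],[s,-c,0],[0,0,-1]]))
def apply(pos,R,rows):
    pos=np.array(pos)
    for r in rows:
        pos=pos+R.apply(np.array(r[:3])/100); R=R*Ro.from_rotvec(np.radians(r[3:6]))
    return pos,R
def delta(pos,R,pos2,R2):
    return (R.inv().apply(np.array(pos2)-pos)*100), np.degrees((R.inv()*R2).as_rotvec())
YAW=0.099;H=np.array([.5404,.1925,.077])
ex=np.array([np.cos(YAW),np.sin(YAW),0]);ey=np.array([-np.sin(YAW),np.cos(YAW),0])
E
python3 - <<'E'
import pickle;from h import *
from station import bot
P=pickle.load(open("p0.pkl","rb"));s,t=P["side"],P["top"]
for a,b in [((375,113),(168,407)),((417,105),(140,365)),((365,140),(205,465)),((337,110),(180,470))]: print(tri([(s,a),(t,b)]))
o=bot.get_obs();R=quat(o["tool_rot"]);print(np.degrees(np.arctan2(*R.as_matrix()[1::-1,0])))
tgt=H+ey*.11+np.array([0,0,.24]) ;print(tgt)
rows=[[0,0,-4,0,0,0]]*3+[[-.2,-4.9,0,0,0,-4.2]]*18
p,Rr=apply(o["eef_pos"],R,rows);print(p,np.degrees(np.arctan2(*Rr.as_matrix()[1::-1,0])));print(delta(p,Rr,tgt,down(YAW)))
E
```

```text
(array([0.30769341, 0.48545672, 0.18586119]), np.float64(1.1728508356775365))
(array([0.37221479, 0.52057968, 0.23055528]), np.float64(10.51585740309406))
(array([0.19686707, 0.47642278, 0.04719891]), np.float64(15.181322382619214))
(array([0.20772572, 0.46721178, 0.14311597]), np.float64(13.347490182240506))
-72.07592900770739
[0.52952778 0.30196139 0.317     ]
[0.66689333 0.03745971 0.35129389] 3.5240710134484674
(array([-12.08479154, -27.24468775,   3.42779951]), array([ 3.00695256e-03, -7.33021839e-04, -2.14821118e+00]))
```

Request:
step_arm(
  increments=[
    [0,0,-4,0,0,0,0.3],
    [0,0,-4,0,0,0,0.6],
    [0,0,-4,0,0,0,1],
    [-0.2,-4.9,0,0,0,-4.2,1],
    [-0.2,-4.9,0,0,0,-4.2,1],
    [-0.2,-4.9,0,0,0,-4.2,1],
    [-0.2,-4.9,0,0,0,-4.2,1],
    [-0.2,-4.9,0,0,0,-4.2,1],
    [-0.2,-4.9,0,0,0,-4.2,1],
    [-0.2,-4.9,0,0,0,-4.2,1],
    [-0.2,-4.9,0,0,0,-4.2,1],
    [-0.2,-4.9,0,0,0,-4.2,1],
    [-0.2,-4.9,0,0,0,-4.2,1],
    [-0.2,-4.9,0,0,0,-4.2,1],
    [-0.2,-4.9,0,0,0,-4.2,1],
    [-0.2,-4.9,0,0,0,-4.2,1],
    [-0.2,-4.9,0,0,0,-4.2,1],
    [-0.2,-4.9,0,0,0,-4.2,1],
  ],
  squeeze=20,
)

```text
t: 3.1
eef_pos: [0.6609, -0.1075, 0.3512]
tool_rot: [0.0, 0.997, -0.078, 0.0]
contact_force: [1.1, 0.3, 0.7]
gripper_width: 0.001
```

Request:
step_arm(
  increments=[
    [-0.2,-4.9,0,0,0,-4.2,1],
    [-0.2,-4.9,0,0,0,-4.2,1],
    [-0.2,-4.9,0,0,0,-4.2,1],
  ],
)

```text
t: 3.4
eef_pos: [0.667, 0.0393, 0.3512]
tool_rot: [0.0, 0.999, 0.032, 0.0]
contact_force: [1.2, -0.3, -0.4]
gripper_width: -0.003
```

Request:
step_arm(
  increments=[
    [-2,-4.5,0.4,0,0,-0.3,1],
    [-2,-4.5,0.6,0,0,-0.3,1],
    [-2,-4.5,0.6,0,0,-0.3,1],
    [-2,-4.5,0.6,0,0,-0.4,1],
    [-2,-4.5,0.6,0,0,-0.4,1],
    [-2,-4.5,0.6,0,0,-0.4,1],
    [0,0,0,0,0,0,1],
    [0,0,0,0,0,0,1],
  ],
)

```text
t: 4.2
eef_pos: [0.526, 0.2989, 0.3173]
tool_rot: [0.0, 0.999, 0.051, 0.0]
contact_force: [0.2, -0.1, 0.2]
gripper_width: 0.0
```

Run:
```python
from h import *;import pickle
from station import bot
P={}
for n in("side","top"):
    p=bot.read_camera(n);P[n]=p
    q=p["pixels"]; c=q[50:350,100:500] if n=="side" else q[100:400,200:600]
    cv2.imwrite(f"pics/{n}1.png",cv2.resize(c[:,:,::-1],None,fx=2,fy=2,interpolation=cv2.INTER_CUBIC))
pickle.dump(P,open("p1.pkl","wb"))
o=bot.get_obs();R=quat(o["tool_rot"]);print(o["t"],o["eef_pos"],o["contact_force"],o["gripper_width"],o["q"])
print(R.as_matrix().round(3)); d=np.array(o["eef_pos"])-H;print("case rel hinge x,y,z",d@ex,d@ey,d[2])
```

```text
4.3 [0.52788589 0.29627263 0.31727006] [0.38844777 0.1198264  0.27090223] -0.00408408573794793 [-0.1599817   0.35498341 -0.59665321  1.59076634  0.20762671  1.25984862
 -0.69533381]
[[ 0.995  0.096  0.001]
 [ 0.096 -0.995 -0.001]
 [ 0.     0.001 -1.   ]]
case rel hinge x,y,z -0.002196121906914126 0.10450137804803325 0.24027005620923725
```

View pics/side1.png

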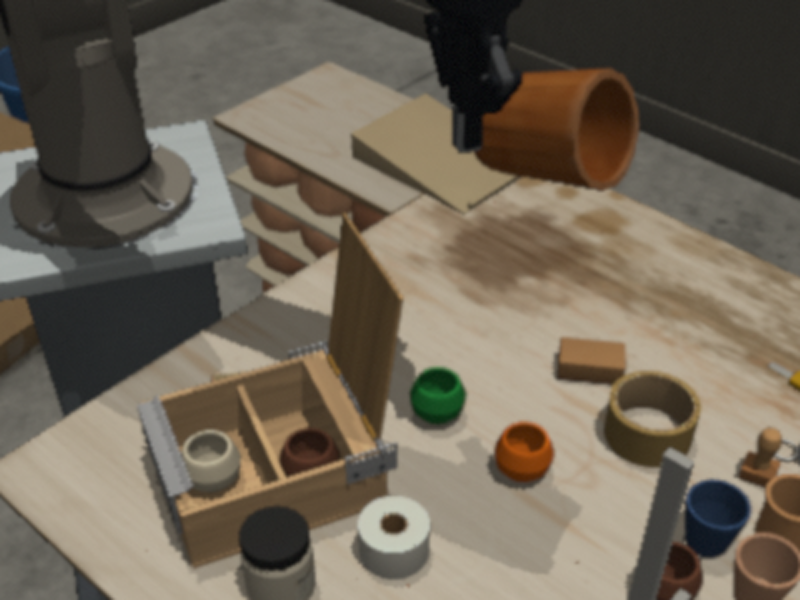

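View pics/top1.png

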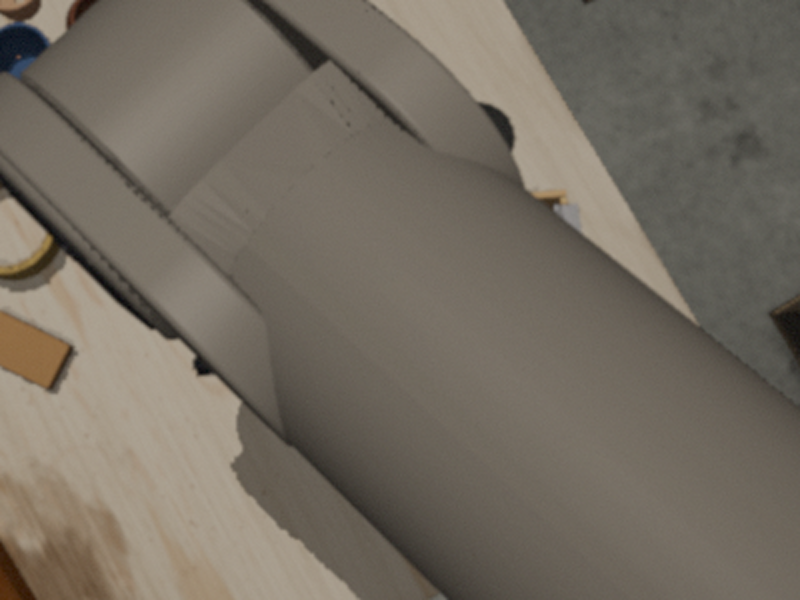

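```bash
cat >> h.py <<'E'
def tipc(th,d,w=.011):
    u=np.array([-np.cos(th),np.sin(th)]);n=np.array([np.sin(th),np.cos(th)])
    c=d*u+.002*n
    y=max([c[0]]+[ (a*u+b*n)[0] for a,b in((.125,.012),(.133,.012),(.162,.002))])
    return np.array([y+w,c[1]])
E
python3 - <<'E'
from h import *
prev=np.array([.1045,.240])
for th in np.r_[1.75,np.arange(1.7,-.01,-.1)]:
    p=tipc(th,.110); print(round(th,2),(p*1000).round(1),"dy_tool cm",round(-(p-prev)[0]*100,2),"dz",round(-(p-prev)[1]*100,2)); prev=p
E
```

```text
1.75 [ 46.5 107.9] dy_tool cm 5.8 dz 13.21
1.7 [ 40.  108.8] dy_tool cm 0.65 dz -0.09
1.6 [ 26.9 109.9] dy_tool cm 1.32 dz -0.11
1.5 [ 14.1 109.9] dy_tool cm 1.28 dz 0.0
1.4 [  1.6 108.7] dy_tool cm 1.25 dz 0.11
1.3 [-10.9 106.5] dy_tool cm 1.25 dz 0.22
1.2 [-23.1 103.2] dy_tool cm 1.22 dz 0.33
1.1 [-35.   98.9] dy_tool cm 1.19 dz 0.43
1.0 [-46.4  93.6] dy_tool cm 1.14 dz 0.53
0.9 [-55.8  87.4] dy_tool cm 0.94 dz 0.62
0.8 [-64.2  80.3] dy_tool cm 0.84 dz 0.71
0.7 [-71.8  72.4] dy_tool cm 0.76 dz 0.79
0.6 [-78.7  63.8] dy_tool cm 0.68 dz 0.86
0.5 [-84.6  54.5] dy_tool cm 0.59 dz 0.93
0.4 [-89.5  44.7] dy_tool cm 0.5 dz 0.98
0.3 [-93.5  34.4] dy_tool cm 0.4 dz 1.03
0.2 [-96.4  23.8] dy_tool cm 0.29 dz 1.06
0.1 [-98.3  13. ] dy_tool cm 0.18 dz 1.08
-0.0 [-99.   2.] dy_tool cm 0.07 dz 1.1
```

Request:
step_arm(
  increments=[
    [0,0,3,0,0,0,1],
    [0,0,4,0,0,0,1],
    [0,0,4,0,0,0,1],
    [0,0,2.2,0,0,0,1],
    [0.2,2,0,0,0,0,1],
    [0,2,0,0,0,0,1],
    [0,1.8,0,0,0,0,1],
    [0,0.6,0,0,0,0,1],
    [0,0.7,0,0,0,0,1],
    [0,0.6,-0.1,0,0,0,1],
    [0,0.6,0,0,0,0,1],
    [0,0.7,0,0,0,0,1],
    [0,0.6,0,0,0,0,1],
    [0,0.6,0,0,0,0,1],
    [0,0.6,0.1,0,0,0,1],
    [0,0,0,0,0,0,1],
  ],
)

```text
t: 5.9
eef_pos: [0.5396, 0.189, 0.185]
tool_rot: [0.0, 0.999, 0.048, -0.0]
contact_force: [-0.1, 0.6, 0.5]
gripper_width: -0.003
```

```bash
cat > look.py <<'E'
import sys
from h import *;import pickle
from station import bot
k=sys.argv[1]
P={}
for n in sys.argv[2:]:
    p=bot.read_camera(n);P[n]=p
    q=p["pixels"]; c=q[130:350,150:400] if n=="side" else q[130:330,320:560]
    cv2.imwrite(f"pics/{n}{k}.png",cv2.resize(c[:,:,::-1],None,fx=2.7,fy=2.7,interpolation=cv2.INTER_CUBIC))
pickle.dump(P,open(f"p{k}.pkl","wb"))
o=bot.get_obs();R=quat(o["tool_rot"]);print(o["t"],o["eef_pos"],o["contact_force"],o["gripper_width"])
m=R.as_matrix();print("yaw",np.arctan2(m[1,0],m[0,0]),"tilt",m[:2,2]); d=np.array(o["eef_pos"])-H;print("rel hinge x,y,z",d@ex,d@ey,d[2], "F case",np.array(o["contact_force"])@ex,np.array(o["contact_force"])@ey)
E
python3 look.py 2 side
```

```text
5.95 [0.53948702 0.18960884 0.1851148 ] [0.77160908 0.34724397 0.77729529] 0.0027214316560151583
yaw 0.09720596543992262 tilt [-0.00031849 -0.00047847]
rel hinge x,y,z -0.0011942689252320865 -0.0027867649333361845 0.10811479668289549 F case 0.8021519232764796 0.2692791156612821
```

View pics/side2.png

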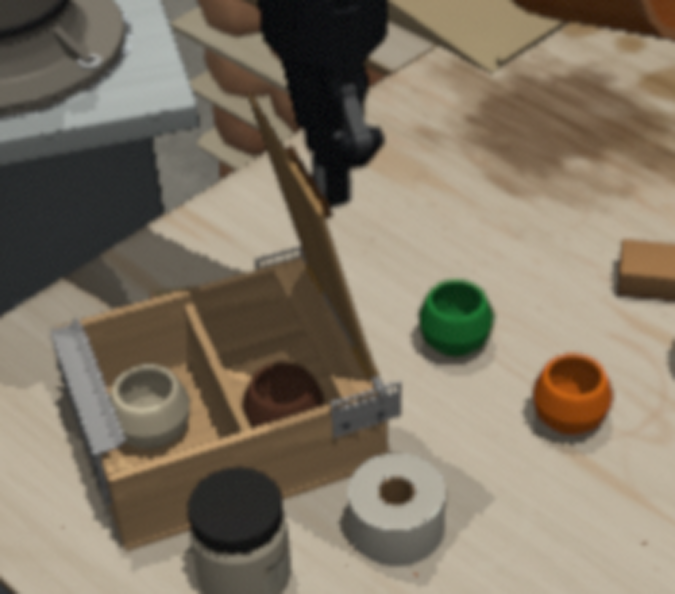

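The flap has folded to about 1.35 rad, with the finger against the rib's hinge side at crop (325,200). The jar and label roll are clear. I'll continue along the arc.

Request:
step_arm(
  increments=[
    [0,0.8,0.15,0,0,0,1],
    [0,0.6,0.15,0,0,0,1],
    [0,0.6,0.15,0,0,0,1],
    [0,0.6,0.2,0,0,0,1],
    [0,0.6,0.2,0,0,0,1],
    [0,0.6,0.25,0,0,0,1],
    [0,0.6,0.25,0,0,0,1],
    [0,0.5,0.3,0,0,0,1],
    [0,0.4,0.3,0,0,0,1],
    [0,0.4,0.35,0,0,0,1],
    [0,0.4,0.35,0,0,0,1],
    [0,0.4,0.4,0,0,0,1],
    [0,0.4,0.4,0,0,0,1],
    [0,0.3,0.4,0,0,0,1],
    [0,0.3,0.4,0,0,0,1],
    [0,0,0,0,0,0,1],
  ],
)

```text
t: 7.55
eef_pos: [0.5465, 0.115, 0.1421]
tool_rot: [0.0, 0.999, 0.049, -0.001]
contact_force: [0.5, 0.5, 0.0]
gripper_width: 0.003
```

```bash
python3 look.py 3 side
```

```text
7.6 [0.54658562 0.115345   0.14238967] [ 0.05502447 -0.06468583 -0.07934941] 0.0002737129116497197
yaw 0.09773466402581597 tilt [-0.00080882 -0.00024766]
rel hinge x,y,z -0.0014705377648187154 -0.07738859076823214 0.06538967430938804 F case 0.04836159742420192 -0.06980762367510757
```

View pics/side3.png

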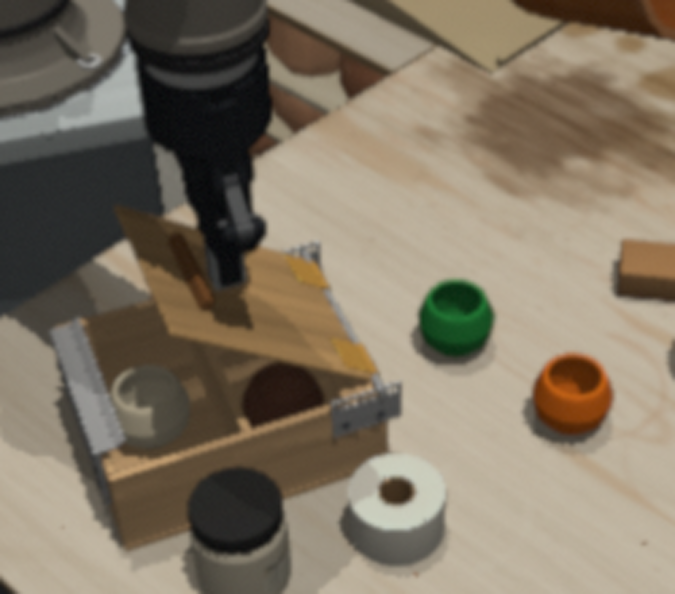

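Request:
step_arm(
  increments=[
    [0,0.3,0.4,0,0,0,1],
    [0,0.3,0.45,0,0,0,1],
    [0,0.3,0.45,0,0,0,1],
    [0,0.25,0.45,0,0,0,1],
    [0,0.25,0.5,0,0,0,1],
    [0,0.2,0.5,0,0,0,1],
    [0,0.2,0.5,0,0,0,1],
    [0,0.1,0.5,0,0,0,1],
    [0,0.1,0.5,0,0,0,1],
    [0,0.1,0.5,0,0,0,1],
    [0,0,0.4,0,0,0,1],
    [0,0,0,0,0,0,1],
  ],
)

```text
t: 8.8
eef_pos: [0.5486, 0.0946, 0.0907]
tool_rot: [0.0, 0.999, 0.049, -0.0]
contact_force: [-0.3, -0.7, 0.8]
gripper_width: 0.001
```

```bash
python3 look.py 4 side
```

```text
8.85 [0.54861518 0.09478209 0.09095909] [-0.39737944 -1.69786516  1.2038564 ] -0.0018691737775843923
yaw 0.09814070855142598 tilt [-7.16478540e-04 -7.96692668e-05]
rel hinge x,y,z -0.001483318819281076 -0.09805140510495558 0.013959094947846015 F case -0.5632478883622136 -1.6502752306947592
```

View pics/side4.png

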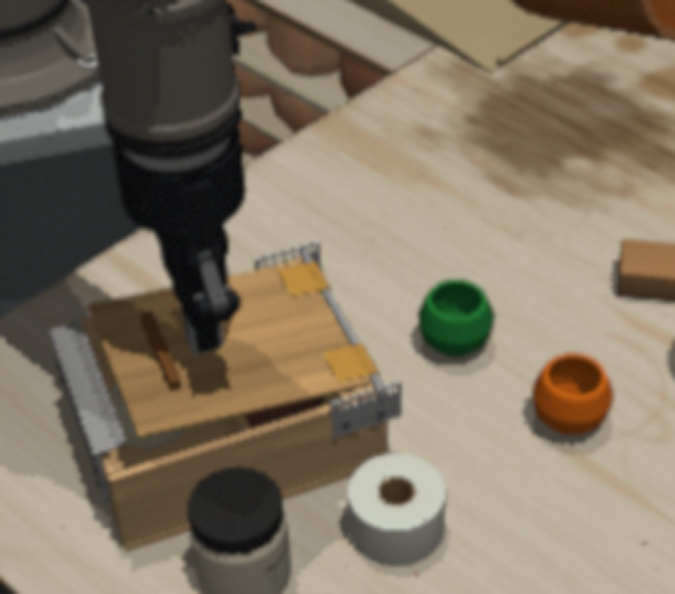

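Request:
step_arm(
  increments=[
    [0,0,0.4,0,0,0,1],
    [0,0,0.4,0,0,0,1],
    [0,0,0.3,0,0,0,1],
    [0,0,0,0,0,0,1],
  ],
)

```text
t: 9.25
eef_pos: [0.5488, 0.0948, 0.0799]
tool_rot: [-0.0, 0.999, 0.049, -0.0]
contact_force: [0.6, -0.9, 0.9]
gripper_width: 0.002
```

Request:
step_arm(
  increments=[
    [0,0,0.1,0,0,0,1],
    [0,0,0,0,0,0,1],
  ],
)

```text
t: 9.45
eef_pos: [0.5488, 0.0948, 0.0792]
tool_rot: [0.0, 0.999, 0.049, -0.0]
contact_force: [0.3, -0.8, 1.2]
gripper_width: -0.002
```

```bash
python3 look.py 5 side; python3 -c "
from station import bot
"
```

```text
9.5 [0.54880864 0.09481874 0.07928117] [-0.61606824  0.72832918  0.62089812] 0.007104552521798526
yaw 0.09813368792469968 tilt [-1.36126290e-04 -1.69440702e-05]
rel hinge x,y,z -0.0012871885619480973 -0.09803405932937248 0.002281170659988979 F case -0.5410648030883976 0.7856540969148236
```

View pics/side5.png

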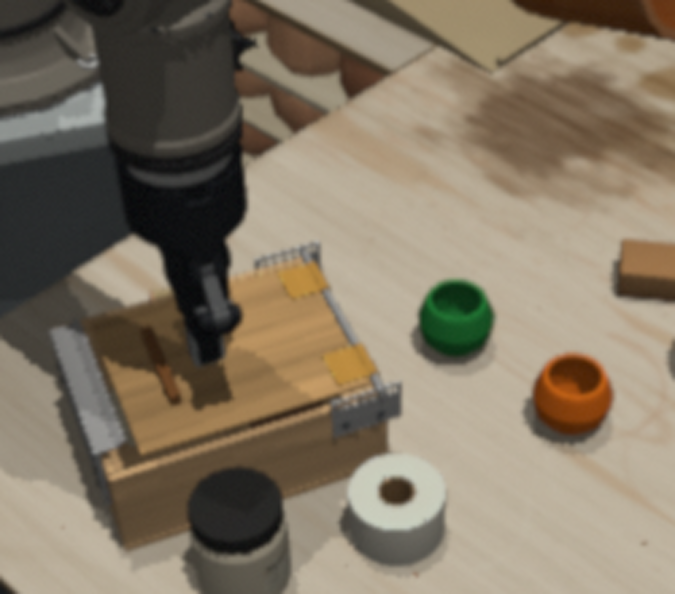

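Request:
step_arm(
  increments=[
    [0,0,0.1,0,0,0,1],
    [0,0,0,0,0,0,1],
  ],
)

```text
t: 9.7
eef_pos: [0.549, 0.0948, 0.0786]
tool_rot: [0.0, 0.999, 0.049, 0.0]
contact_force: [-0.9, -0.5, 4.3]
gripper_width: 0.001
```

Request:
step_arm(
  increments=[
    [0,0,0.1,0,0,0,1],
    [0,0,0,0,0,0,1],
  ],
)

```text
t: 9.9
eef_pos: [0.5491, 0.0948, 0.078]
tool_rot: [0.0, 0.999, 0.049, 0.0]
contact_force: [-3.4, -1.6, 8.7]
gripper_width: -0.004
```

```bash
python3 look.py 6 side
```

```text
9.95 [0.54911826 0.0948664  0.0780271 ] [-2.16041864 -0.69681927  8.3788513 ] 0.004656394253596596
yaw 0.09809519047871755 tilt [ 0.00058481 -0.00023616]
rel hinge x,y,z -0.0009743739134543096 -0.0980172344873619 0.0010271006036660785 F case -2.218712632337095 -0.47987505180113205
```

View pics/side6.png

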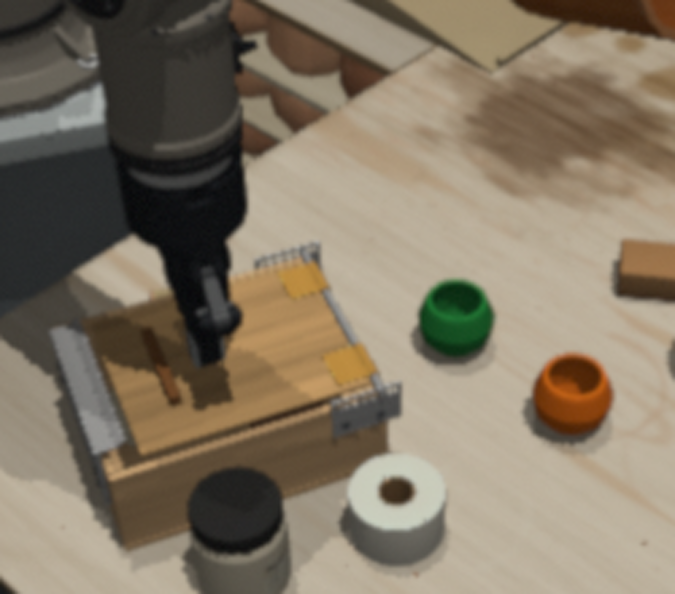

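Request:
step_arm(
  increments=[
    [0,0,-0.1,0,0,0,1],
    [0,0.3,0,0,0,0,1],
    [0,0.3,0,0,0,0,1],
    [0,0.3,0,0,0,0,1],
    [0,0.2,0,0,0,0,1],
    [0,0,0,0,0,0,1],
  ],
)

```text
t: 10.55
eef_pos: [0.5503, 0.0837, 0.0785]
tool_rot: [-0.0, 0.999, 0.049, 0.0]
contact_force: [0.3, 0.8, 4.1]
gripper_width: 0.004
```

Request:
step_arm(
  increments=[
    [0,0.2,0,0,0,0,1],
    [0,0.2,0,0,0,0,1],
    [0,0.2,0,0,0,0,1],
    [0,0,0,0,0,0,1],
  ],
)

```text
t: 10.95
eef_pos: [0.5506, 0.0776, 0.0783]
tool_rot: [0.0, 0.999, 0.049, 0.0]
contact_force: [0.5, 2.0, 5.8]
gripper_width: -0.001
```

```bash
python3 look.py 7 side
```

```text
11.0 [0.55062895 0.07762144 0.07832536] [0.40195502 1.66309154 4.46275095] -0.0049032822675702135
yaw 0.09786488473364416 tilt [ 0.00011308 -0.00020217]
rel hinge x,y,z -0.0011755456670759668 -0.11532707141018929 0.0013253567489906054 F case 0.564364097072169 1.615219633691445
```

View pics/side7.png

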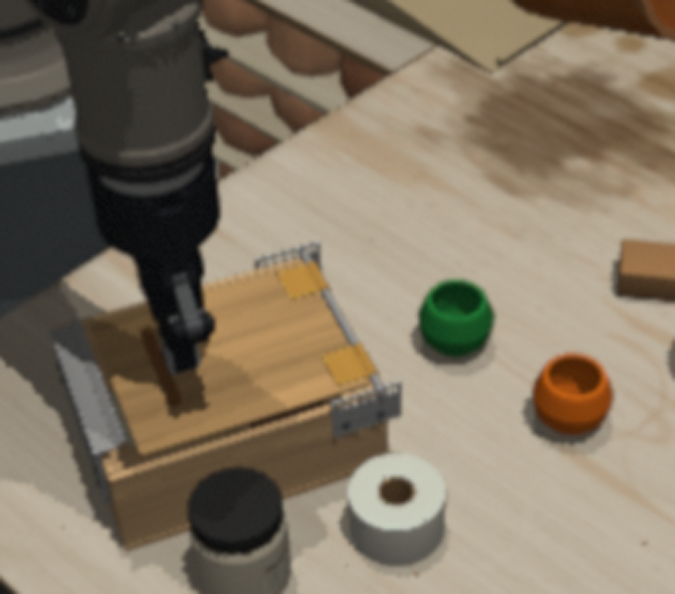

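Request:
step_arm(
  increments=[
    [0,0.2,-0.03,0,0,0,1],
    [0,0.2,0,0,0,0,1],
    [0,0.2,0,0,0,0,1],
    [0,0.2,0,0,0,0,1],
    [0,0,0,0,0,0,1],
  ],
)

```text
t: 11.5
eef_pos: [0.5514, 0.0694, 0.0785]
tool_rot: [0.0, 0.999, 0.049, -0.0]
contact_force: [-0.3, 3.4, 3.2]
gripper_width: -0.002
```

Request:
step_arm(
  increments=[
    [0,0.2,0,0,0,0,1],
    [0,0.2,0,0,0,0,1],
    [0,0,0,0,0,0,1],
  ],
)

```text
t: 11.8
eef_pos: [0.5518, 0.0654, 0.0786]
tool_rot: [0.0, 0.999, 0.049, -0.0]
contact_force: [0.2, 3.4, 2.3]
gripper_width: 0.003
```

```bash
python3 look.py 8 side
```

```text
11.85 [0.55180617 0.06540207 0.07857828] [0.37461991 3.05133634 3.35433408] 0.001253643089180473
yaw 0.0976266288308846 tilt [ 2.4429296e-05 -4.7008905e-04]
rel hinge x,y,z -0.00121183546421606 -0.12760295778447886 0.001578275818388944 F case 0.6743746707761958 2.9993686529529313
```

View pics/side8.png

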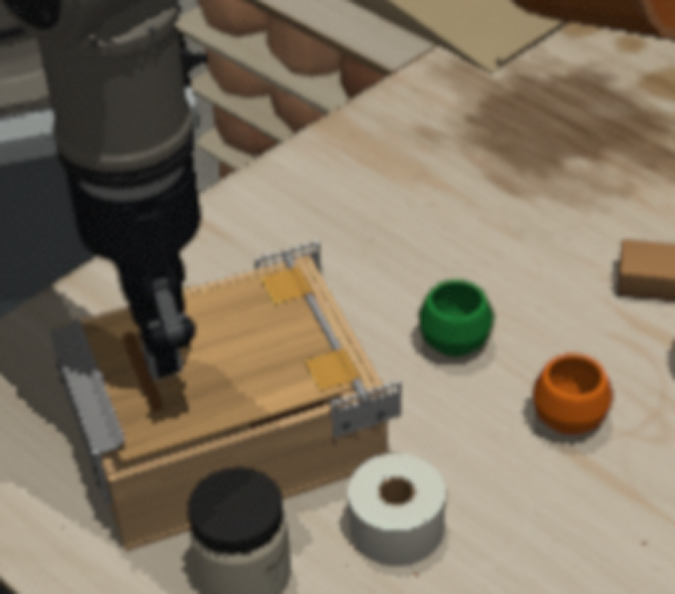

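The flap is sliding flat, about 10 mm so far, and its edge at crop (105,400) is entering under the lip.

Request:
step_arm(
  increments=[
    [0,0.2,0,0,0,0,1],
    [0,0.2,0,0,0,0,1],
    [0,0.2,0,0,0,0,1],
    [0,0,0,0,0,0,1],
  ],
)

```text
t: 12.25
eef_pos: [0.5524, 0.0594, 0.0786]
tool_rot: [0.0, 0.999, 0.049, -0.0]
contact_force: [1.6, 2.9, 3.7]
gripper_width: 0.0
```

Request:
step_arm(
  increments=[
    [0,0.2,0,0,0,0,1],
    [0,0.1,0,0,0,0,1],
    [0,0,0,0,0,0,1],
  ],
)

```text
t: 12.55
eef_pos: [0.5527, 0.0566, 0.0786]
tool_rot: [0.0, 0.999, 0.049, 0.0]
contact_force: [0.9, 3.4, 3.0]
gripper_width: 0.0
```

```bash
python3 look.py 9 side
```

```text
12.6 [0.55262717 0.05661817 0.07858837] [-0.22165961  2.6073377   3.98939462] 0.0019599318493989993
yaw 0.09780952496229826 tilt [-1.94243578e-05 -3.47836830e-04]
rel hinge x,y,z -0.0012630360022756841 -0.1364249998633286 0.001588374323320818 F case 0.037130734011460206 2.616479348737435
```

View pics/side9.png

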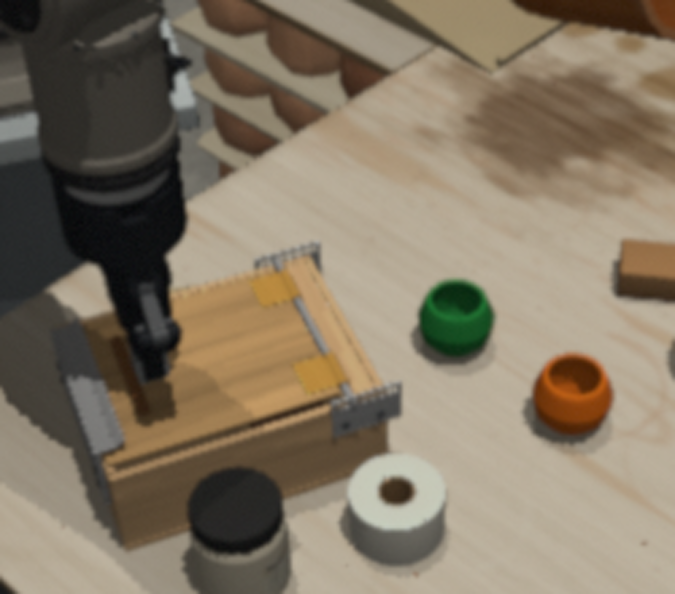

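Not yet at the stop. I'll keep on until the force rises.

Request:
step_arm(
  increments=[
    [0,0.15,0,0,0,0,1],
    [0,0.1,0,0,0,0,1],
    [0,0,0,0,0,0,1],
  ],
)

```text
t: 12.9
eef_pos: [0.5527, 0.0561, 0.0786]
tool_rot: [-0.001, 0.999, 0.05, 0.0]
contact_force: [0.5, 6.2, 2.1]
gripper_width: 0.004
```

Request:
step_arm(
  increments=[
    [0,0.1,0,0,0,0,1],
    [0,0.05,0,0,0,0,1],
    [0,0,0,0,0,0,1],
  ],
)

```text
t: 13.2
eef_pos: [0.5527, 0.0561, 0.0787]
tool_rot: [-0.002, 0.999, 0.05, 0.0]
contact_force: [-0.5, 10.5, 1.4]
gripper_width: -0.001
```

```bash
python3 look.py 10 side
```

```text
13.25 [0.55269656 0.05607992 0.0786573 ] [-0.38427669 10.58109423  1.90675454] 0.0014964215259447233
yaw 0.10043903120947482 tilt [0.00017826 0.00349193]
rel hinge x,y,z -0.0012471885017111312 -0.13696747599401332 0.0016573041303201558 F case 0.6634229474416741 10.567265189425592
```

View pics/side10.png

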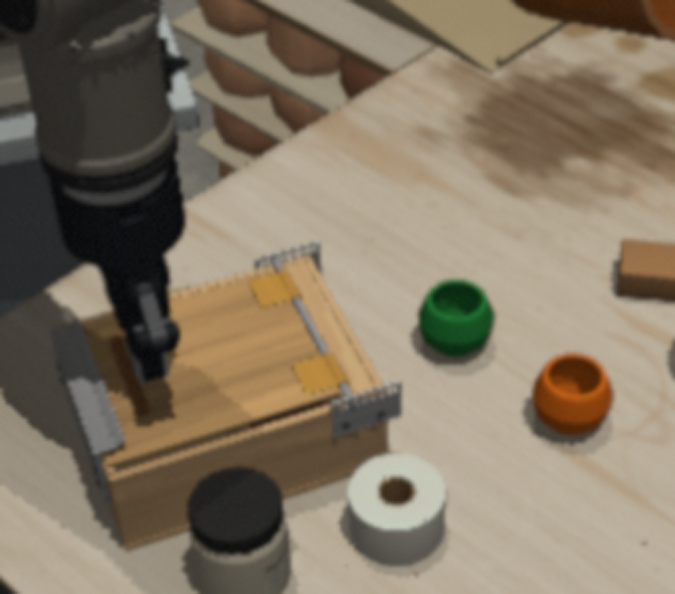

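The push has stopped at the predicted home position: y is 137 mm from the hinge and the force rose to 10 N without further motion. I'll ease off and lift.

Request:
step_arm(
  increments=[
    [0,-0.2,0,0,0,0,1],
    [0,-0.2,-0.05,0,0,0,1],
    [0,0,-0.2,0,0,0,1],
    [0,0,-0.3,0,0,0,1],
    [0,0,-0.3,0,0,0,1],
    [0,-0.1,-0.4,0,0,0,1],
    [0,-0.1,-0.6,0,0,0,1],
    [0,0,-1,0,0,0,1],
    [0,0,-2,0,0,0,1],
    [0,0,-3,0,0,0,1],
    [0,0,-4,0,0,0,1],
    [0,0,-4,0,0,0,1],
    [0,0,-4,0,0,0,1],
    [0,0,-3,0,0,0,1],
  ],
)

```text
t: 14.65
eef_pos: [0.5527, 0.0589, 0.3108]
tool_rot: [0.0, 0.999, 0.049, 0.002]
contact_force: [0.3, 0.1, 0.1]
gripper_width: 0.001
```

Request:
step_arm(
  increments=[
    [0,4,0,0,0,4.2,1],
    [0,4.9,0,0,0,4.2,1],
    [0,4.9,0,0,0,4.2,1],
    [0,4.9,0,0,0,4.2,1],
    [0,4.9,0,0,0,4.2,1],
    [0,4.9,0,0,0,4.2,1],
    [0,4.9,0,0,0,4.2,1],
    [0,0,0,0,0,0,1],
    [0,0,0,0,0,0,1],
  ],
)

```text
t: 15.55
eef_pos: [0.5094, -0.2704, 0.3077]
tool_rot: [0.0, 0.978, -0.208, 0.0]
contact_force: [-0.1, 0.8, -0.6]
gripper_width: 0.001
```

```bash
python3 look.py 11 side top
```

```text
15.65 [ 0.51071603 -0.26761567  0.30769485] [-0.23301544  0.29772721  0.3593244 ] 0.0039592510209393444
yaw -0.4130686044487607 tilt [0.000747  0.0004142]
rel hinge x,y,z -0.07501570004660875 -0.4549288012634353 0.2306948456805923 F case -0.2024476153672722 0.31930025084244196
```

View pics/side11.png

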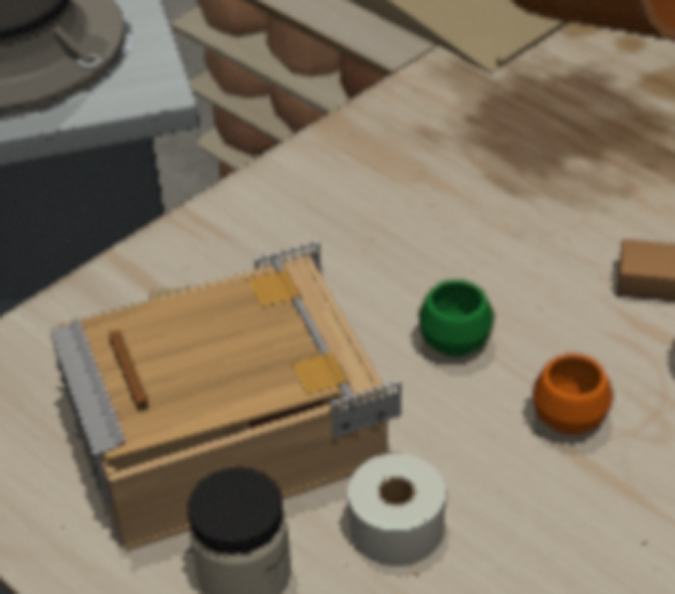

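View pics/top11.png

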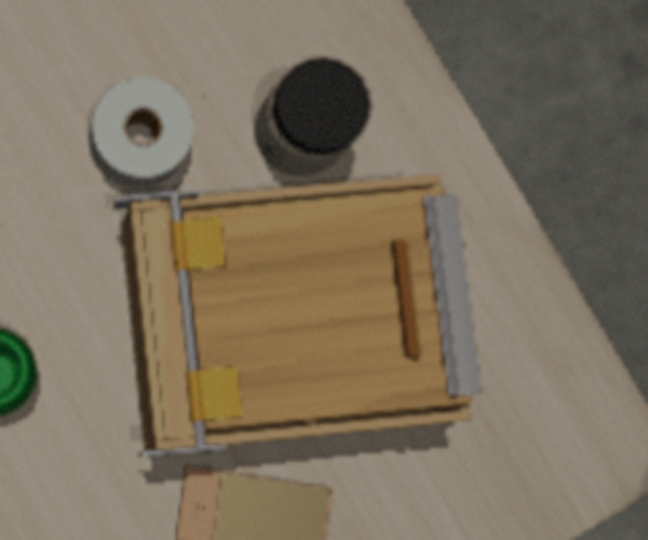

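The flap stays shut under the lip: rib at side (128,370) and top (405,300), edge hidden beneath the lip. I'll check that it is home and the bystanders haven't moved.

Run:
```python
from h import *;import pickle
P=pickle.load(open("p11.pkl","rb"));P0=pickle.load(open("p0.pkl","rb"));s,t=P["side"],P["top"]
# hinge-side face of rib, top ends from crops: top crop (392,242),(408,358) ; convert
for u in [(392,242),(408,358)]:
    X=np.r_[onplane(t,(320+u[0]/2.7,130+u[1]/2.7),.091),.091];d=X-H;print("rib top hinge-side end",d@ex,d@ey)
for n in("side","top"):
    a=cv2.absdiff(P[n]["pixels"],P0[n]["pixels"]).max(2);m=a>40
    if n=="side": m[130:330,165:315]=0
    else: m[185:305,350:500]=0
    k=cv2.connectedComponentsWithStats(cv2.morphologyEx(m.astype(np.uint8),cv2.MORPH_OPEN,np.ones((3,3))))
    print(n,[list(x) for x in k[2][1:] if x[4]>25][:10])
from station import bot
for c in("side","top"):
  p=bot.read_camera(c)
  for q in("flap_hinge","rib_foot","flap_edge","lip_mouth","slip_jar","label_roll","test_tile"): print(c,q,[(np.round(r["point"],1).tolist(),round(r["score"],2)) for r in bot.pinpoint(p,q)][:2])
```

```text
rib top hinge-side end 0.03129006714264239 -0.14640128108529096
rib top hinge-side end -0.03781012306330329 -0.1477301819175204
side [[np.int32(112), np.int32(16), np.int32(18), np.int32(21), np.int32(130)], [np.int32(131), np.int32(19), np.int32(9), np.int32(5), np.int32(32)], [np.int32(125), np.int32(27), np.int32(13), np.int32(21), np.int32(178)]]
top []
side flap_hinge [([264.1, 248.8], 0.94)]
side rib_foot [([199.8, 269.7], 0.97), ([395.6, 234.3], 0.49)]
side flap_edge [([179.1, 271.3], 0.9)]
side lip_mouth [([181.8, 275.2], 0.97), ([264.2, 248.3], 0.45)]
side slip_jar [([239.6, 344.3], 0.79), ([184.4, 271.6], 0.51)]
side label_roll [([295.0, 327.3], 0.61)]
side test_tile [([239.2, 344.0], 0.7)]
top flap_hinge [([391.7, 250.0], 0.75)]
top rib_foot [([465.6, 243.1], 0.62)]
top flap_edge [([489.7, 241.1], 0.86)]
top lip_mouth [([485.5, 243.1], 0.97), ([414.4, 320.7], 0.42)]
top slip_jar [([430.5, 181.7], 0.8)]
top label_roll [([370.1, 184.7], 0.88)]
top test_tile [([413.9, 318.1], 0.87)]
```

Run:
```python
from station import bot
print(bot.hand_in(), bot.get_obs()["t"])
```

```text
the job is handed in; nothing more can be done
the job is handed in; nothing more can be done
```

The case is shut: the flap lies flat over the pots and the steel lip alone holds it down. I handed the job in at about 16 s of the 51 s allowed.

I pushed the flap with the closed fingertips, first down flat and then against its rib until it stopped moving. I let it go and moved the arm away.

**Forces:** I briefly pressed about 8.5 N on the panel, more than the 1 N or so it needs, and eased to about 4 N before sliding. The push along the case rose to about 10.5 N, but only against the end stop.

**Last checks, with the arm away:**
- **Flap:** both cameras show it flat with its edge hidden under the lip. From the top picture the rib is about 147 mm from the hinge's drawn-back position, against 148 mm when home. That is within my measuring error, and the push had stopped hard.
- **Other things:** comparing the pictures with those from the start, nothing else on the board moved. The only changes were around the arm itself.
- **Pots:** they are covered by the flap, so I could not see them at the end. They were standing in the case when the flap came down over them, and nothing touched them.
- **Disagreement:** the finder for the test tile gave a wrong spot in the side picture, on the slip jar. In the top picture it found the tile where it had been, give or take a couple of pixels.

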